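# Put the microscope kit back in its tray

### The job

Put the microscope kit away in its tray: seat the black lens, the green filter cassette and the yellow cup each fully down in the pocket that matches its shape, and nest the blue cup upright inside the yellow one. Set the pieces down rather than dropping them, and leave the spare eyepiece already in the tray and the other things on the bench where they are.

Things in the scene. Friction and masses are not known exactly. Their poses are not given: they have to be found in the camera images.
- lens: auxiliary microscope lens: black round barrel standing upright, 50 mm diameter, 36 mm high, glass face on top. Origin: centre of its underside, z up.
- cassette: green plastic filter cassette with a paper label on top: box 60 mm (its x) by 30 mm (its y) by 38 mm high. Origin: centre of its underside, z up.
- yellow_cup: yellow plastic sample cup, mouth up, 55 mm high. Upright rim band 60 mm diameter (55 mm inside) over the top 22 mm; below a shoulder at 33 mm height the body tapers from 49 to 34 mm diameter at the foot. Walls 2.5 mm. Origin: centre of its underside, z up. A second cup nested in it rests with its shoulder on this rim, 22 mm higher.
- blue_cup: blue sample cup, same shape and size as the yellow one (55 mm high, 60 mm rim band over the top 22 mm, shoulder at 33 mm, 34 mm foot). Origin: centre of its underside, z up. Nested in the yellow cup its origin is 22 mm above the yellow cup's.
- lens_nest (a point): round pocket, 53 mm diameter, 12 mm deep, blue lined, in one of the four grey 94 mm square inserts of the kit tray; for the lens. Origin: centre of the pocket's floor, 18 mm above the table; z up, x and y along the sides of the square insert. The insert's top is 12 mm above this point (30 mm above the table).
- cassette_nest (a point): rectangular pocket 63 mm (its x) by 33 mm (its y), 12 mm deep, blue lined, in another insert of the tray; for the cassette, either way round. Origin: centre of the pocket's floor, 18 mm above the table; z up, x and y along the sides of the square insert. The insert's top is 12 mm above this point (30 mm above the table).
- cup_nest (a point): smaller round pocket, 42.5 mm diameter, 12 mm deep, blue lined, in another insert of the tray; for the foot of the yellow cup. Origin: centre of the pocket's floor, 18 mm above the table; z up, x and y along the sides of the square insert. The insert's top is 12 mm above this point (30 mm above the table).
- tray_mid (a point): middle of the kit tray, level with the tops of its inserts (30 mm above the table); x and y along its sides. The tray is fixed, 204 mm square, with four inserts in two by two, 95 mm apart; which insert is where varies.
- eyepiece: bystander: black spare eyepiece already standing in the tray's fourth insert, 42 mm diameter, top 64 mm above the table. Origin: underside centre.
- amber_bottle: bystander: amber glass bottle, 44 mm diameter, 90 mm high. Origin: underside centre.
- beaker: bystander: clear beaker, 70 mm rim, 75 mm high. Origin: underside centre.
- watch_dish: bystander: flat white dish, 90 mm diameter, 18 mm high. Origin: underside centre.
- brush: bystander: lens brush, 170 mm long, lying flat. Origin: on its underside.
- forceps: bystander: steel forceps, 120 mm long, lying flat. Origin: underside centre.
- dust_cap: bystander: black rubber cap, 44 mm diameter, 15 mm high. Origin: underside centre.
There are look-alikes about, which are no part of the job. Of the things that look like the yellow_cup, take the one that is farthest to the robot's left at the start. What is shaped like the lens but red is not meant.

How it is judged:
By the outcome, as a careful person would: the job done as asked, in the order asked, and still so for the second after the job is handed in, with the robot touching nothing.
It also fails if it takes over 72 s, if anything falls off the work surface, if the arm or the gripper's body presses on something with over 40 N, if the wrist force passes 120 N, or if a joint passes its speed limit or range.

### The arm

A 6-joint arm with a two-finger parallel gripper is mounted at the origin on the work surface. World frame = base frame: x ahead of the robot, y to its left, z up, the work surface at z = 0. Lengths are in mm, angles in rad, forces in N, time in s.
With the tool pointing down it reaches from about 300 to 775 mm from the base axis. Payload 14.6 kg.
Tool frame: the origin (TCP) lies at the very end of the fingers, on their centre line; the grasp point (between the pads) lies 19 mm behind it; z points along the fingers, y is the line along which they close (so a half turn about z gives the same grasp; the last joint's range is limited). The gripper opens to 94 mm and grips with 3 to 60 N. Pads are 16 mm wide; open, the fingers measure 119 mm over their backs; the gripper's body (75 mm by 177 mm) begins 78 mm behind the grasp point.
Start: joints at [-1.176, 0.3, 1.521, -0, 1.321, -0.067], TCP at [245.05, -492.382, 205.446] pointing down, gripper open.
Joint ranges: [-3.03, 3.03], [-0.79, 2.21], [0.23, 2.52], [-1.04, 4.18], [0, 3.07], [-2.55, 2.55]. Speed limits (rad/s): [2.22, 2.22, 2.57, 3.14, 3.14, 3.14].

### API

Orientations are given as [roll, pitch, yaw] about the fixed x, y, z axes, in that order (R = Rz(yaw) Ry(pitch) Rx(roll)).
In Python, from cell import manip, camera, get_calibration gives the robot as it stands.
- The arm moves only by the tool arm_command, never from a script. Its argument "targets" is a list of rows, each an object of numbers: "hand": the opening, from -1 (shut) to 1 (fully open), so that 0 is half open; "x", "y", "z": the shift along the tool's x, y, z in m; "yaw": the turn about the tool's z in rad. In form: [{"hand": .., "x": .., "y": .., "z": .., "yaw": ..}, ...]. A call has 1 to 10 rows; each row shifts and turns the commanded pose from where the row before left it, along the tool's axes as they then stand; what a row does not reach is not made up. A row lasts 1/10 s, in which the tool goes at most 50 mm and 8.59 degrees, less where a joint would pass 70% of its speed; a pose out of reach is approached as far as the arm can. A call is refused whole if a number of a shift passes 0.05 or a number of a turn 0.15, either way. A call with a gripper value outside its range is refused whole. The fingers move at their own pace and stop on an object; "newtons" is the grip in N (left out, the last holds). Time passes only in rows, so rows that do not move let the fingers close. It gives the time, the measured TCP pose, the force, the opening and the grip force at its end, in the units of the state.
- manip.read_state(): the state, without advancing time (a new reading comes with each control period).
- camera(name): name is "scene" or "top" or "wrist"; returns the picture (400x640x3 uint8, red, green, blue); there is no depth.
- get_calibration(name): a dict with "K" (3x3 intrinsics, pixels), "dist_coeffs" ([k1, k2, p1, p2, k3] as OpenCV has them; the pictures are not rectified), "cam_to_world" (4x4, takes a point from camera to world coordinates). Camera axes: x right, y up, looking along -z (the intrinsics and any distortion apply to the point x, -y, -z); pixel columns grow to the right and rows downward; lengths in mm; the calibration is good to about 2 mm. A picture is of the moment at which its call begins: read the wrist's pose just before it. get_calibration takes no time and is no camera call; for the wrist camera it gives the pose at the moment of the call.
- manip.sign_off(): hands the job in; it is judged then, once.
The state is a dict: "clock": time; "joints": joint angles; "qd": joint speeds; "effort": joint torques, N m; "eef_pos": TCP position; "eef_rot": TCP orientation; "wrist_force": force on the tool from outside, world axes, zero at the start; "moment": the same for the moment, N m; "finger_gap": finger opening in mm; "finger_force": force on a finger pad.
Only numpy, scipy, OpenCV 4.12 (cv2) and the standard library are available. Lean on these libraries where they do the work, as an engineer would, in place of code of your own. Each camera call takes 0.05 s, during which the arm holds its last target. There are 200 camera calls.

## Working session

There is one attempt and no reset: what is moved stays moved. The work goes in short steps, Python scripts to look and compute and a tool call to move; the robot and the scene stay as the last step left them, time stands still between calls to the robot, and variables do not carry over. Pictures are saved under pics/ and viewed, at most 10 in all, crops included, and the job is handed in when it is done.

Besides the shell and the picture viewer there is one more tool, called as a command line: name --argument value ..., lists and objects as JSON in quotes. arm_command: Moves the arm, as the interface text tells. Its arguments: {"type":"object","properties":{"targets":{"type":"array"},"newtons":{"type":"number"}},"required":["targets"]}

```bash
mkdir -p pics; ls
python3 - <<'E'
from cell import manip,camera,get_calibration
import cv2,numpy as np
s=manip.read_state();print({k:np.round(v,3).tolist() for k,v in s.items()})
for n in("top","scene"):
    cv2.imwrite(f"pics/{n}0.png",camera(n)[:,:,::-1]);c=get_calibration(n);print(n,np.round(c["K"],1).tolist(),c["dist_coeffs"],np.round(c["cam_to_world"],3).tolist())
c=get_calibration("wrist");print(np.round(c["K"],1).tolist(),c["dist_coeffs"],np.round(c["cam_to_world"],3).tolist())
E
```

```text
pics
{'clock': 0.0, 'joints': [-1.176, 0.3, 1.522, -0.0, 1.321, -0.067], 'qd': [-0.0, -0.001, 0.002, -0.0, -0.0, 0.001], 'effort': [-0.0, -53.181, -35.274, 0.071, 0.024, -0.0], 'eef_pos': [244.953, -492.132, 204.878], 'eef_rot': [-3.14, -0.0, 0.462], 'wrist_force': [-0.522, -0.621, 0.188], 'moment': [0.0, -0.007, 0.019], 'finger_force': 0.0, 'finger_gap': 93.951}
top [[372.9, 0.0, 319.6], [0.0, 372.9, 203.9], [0.0, 0.0, 1.0]] [-0.07266238  0.          0.          0.          0.        ] [[0.008, 0.999, -0.036, 539.84], [-1.0, 0.007, -0.007, -14.568], [-0.007, 0.036, 0.999, 1119.487], [0.0, 0.0, 0.0, 1.0]]
scene [[400.4, 0.0, 318.4], [0.0, 400.4, 201.1], [0.0, 0.0, 1.0]] [-0.07482489  0.          0.          0.          0.        ] [[-0.768, -0.359, 0.53, 1147.418], [0.64, -0.411, 0.649, 703.536], [-0.016, 0.838, 0.546, 636.314], [0.0, 0.0, 0.0, 1.0]]
[[318.1, 0.0, 319.5], [0.0, 318.1, 200.9], [0.0, 0.0, 1.0]] [0.01922408 0.         0.         0.         0.        ] [[0.446, 0.864, 0.234, 312.4], [-0.895, 0.431, 0.116, -458.422], [-0.001, -0.261, 0.965, 384.339], [0.0, 0.0, 0.0, 1.0]]
```

View pics/top0.png

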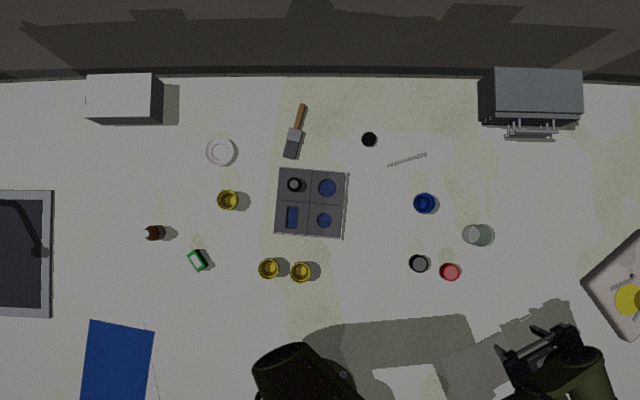

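View pics/scene0.png

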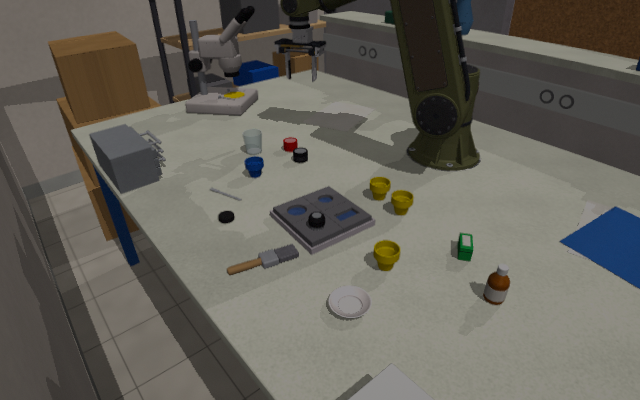

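Yellow cups are at top-image (228,200), (269,268) and (301,271). Image left is +y, the robot's left, so (228,200) is the one meant. The lens is the black barrel with glass at (419,263); the red look-alike is at (449,271) and the flat dust cap at (369,139). The blue cup is at (424,203) and the cassette at (197,260). In the tray, the eyepiece is at (294,184), the lens nest at (327,187), the cassette nest at (292,217) and the cup nest at (324,219). I'll confirm these in an enlarged crop and measure.

```bash
cat > h.py <<'E'
from cell import manip,camera,get_calibration
import cv2,numpy as np
def cast(c,uv,z):
    "pixel -> world point on plane z"
    n=cv2.undistortPoints(np.array([[uv]],float),np.array(c["K"]),np.array(c["dist_coeffs"]))[0,0]
    T=np.array(c["cam_to_world"]);d=T[:3,:3]@[n[0],-n[1],-1];o=T[:3,3]
    return (o+d*(z-o[2])/d[2])[:2]
def proj(c,p):
    T=np.array(c["cam_to_world"]);q=T[:3,:3].T@(np.array(p,float)-T[:3,3])
    return cv2.projectPoints(np.array([[q[0],-q[1],-q[2]]]),np.zeros(3),np.zeros(3),np.array(c["K"]),np.array(c["dist_coeffs"]))[0][0,0]
def rectify(c,im,ctr,half,z,s=2):
    "bird's-eye patch of plane z: rows down = -x, cols right = -y, s px/mm"
    n=int(2*half*s);g=(np.arange(n)+.5)/s-half
    X,Y=np.meshgrid(ctr[0]-g,ctr[1]-g,indexing="ij")
    T=np.array(c["cam_to_world"]);P=np.stack([X,Y,np.full_like(X,z)],-1).reshape(-1,3)
    q=(P-T[:3,3])@T[:3,:3];q[:,1:]*=-1
    uv=cv2.projectPoints(q,np.zeros(3),np.zeros(3),np.array(c["K"]),np.array(c["dist_coeffs"]))[0].reshape(n,n,2).astype(np.float32)
    return cv2.remap(im,uv[...,0],uv[...,1],cv2.INTER_LINEAR)
def blobs(im,lo,hi,amin=40):
    m=cv2.inRange(cv2.cvtColor(im,cv2.COLOR_RGB2HSV),lo,hi)
    n,l,st,ce=cv2.connectedComponentsWithStats(m)
    return [(ce[i],st[i],(l==i).astype(np.uint8)) for i in range(1,n) if st[i][4]>=amin]
def tool(dx,dy,yaw):
    "world shift mm -> tool x,y in m"
    return round((np.cos(yaw)*dx+np.sin(yaw)*dy)/1000,4),round((np.sin(yaw)*dx-np.cos(yaw)*dy)/1000,4)
E
python3 - <<'E'
from h import *
im=cv2.imread("pics/top0.png")[:,:,::-1].copy();c=get_calibration("top")
cv2.imwrite("pics/crop0.png",cv2.resize(im[125:290,140:485],None,fx=2.3,fy=2.3,interpolation=cv2.INTER_CUBIC)[:,:,::-1])
for nm,lo,hi,z in(("yel",(20,120,60),(35,255,255),45),("blue",(105,120,50),(130,255,255),45),("green",(45,120,40),(85,255,255),38),("pocket blue",(100,80,50),(130,255,255),18)):
    for ce,st,m in blobs(im,lo,hi):
        if ce[1]<300: print(nm,ce.round(1),st[:5],cast(c,ce,z).round(1))
for nm,uv,z in(("lens",(419,263),36),("cap",(369,139),15),("tray",(311.5,203),30)):print(nm,cast(c,uv,z).round(1))
for uv in((279.5,168),(350,171),(344,238.5),(274,233)):print(cast(c,uv,30).round(1))
E
```

```text
yel [227.6 199.3] [217 190  20  20 250] [589.6 259.7]
yel [269.4 268.4] [258 259  21  21 257] [391.6 135.8]
yel [301. 272.] [290 262  21  21 283] [382.2  44.7]
yel [627.7 299. ] [615 283  25  32 652] [ 297.4 -941.6]
blue [327.2 187.8] [320 180  16  17 215] [625. -29.]
blue [424.3 202.8] [414 193  21  20 296] [ 583.8 -310.4]
blue [292.3 217. ] [288 207  10  21 187] [540.1  71.2]
blue [324.4 220. ] [319 214  12  13 130] [532.1 -21.4]
green [197.3 260.2] [187 250  19  21  82] [411.3 348.7]
pocket blue [327.3 187.8] [320 179  16  18 224] [627.2 -29.6]
pocket blue [424.4 202.8] [414 193  21  20 306] [ 585.  -317.9]
pocket blue [292.4 217. ] [288 207  10  22 197] [540.   72.8]
pocket blue [324.5 220. ] [319 213  13  15 141] [531.9 -22. ]
lens [ 409.  -297.4]
cap [ 774.7 -153.3]
tray [581.4  16.5]
[683.6 111.5]
[676.2 -95.6]
[478.5 -79.1]
[492.8 125.4]
```

View pics/crop0.png

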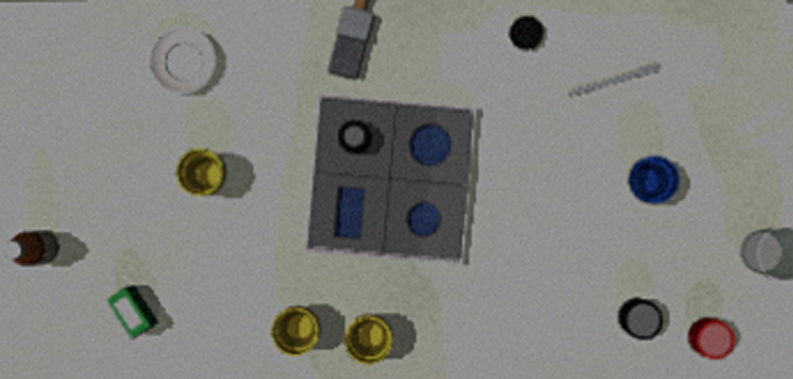

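The crop confirms the choices: the leftmost yellow cup is at crop (202,172), the black lens with the grey glass at (642,318) and the red look-alike at (712,338). Lens first: I'll hover over it, with the closing line across the direction to the red one.

arm_command --targets '[{"hand": 1, "x": 0.039, "y": -0.017, "z": 0.01}, {"hand": 1, "x": 0.039, "y": -0.017, "z": 0.01}, {"hand": 1, "x": 0.039, "y": -0.017, "z": 0.01}, {"hand": 1, "x": 0.039, "y": -0.017, "z": 0.01}, {"hand": 1, "x": 0.039, "y": -0.017, "z": 0.01}, {"hand": 1, "x": 0.039, "y": -0.017, "z": 0.01}, {"hand": 1, "yaw": 0.145}, {"hand": 1, "yaw": 0.145}, {"hand": 1, "yaw": 0.145}, {"hand": 1, "yaw": 0.145}]'

```text
schema error: expected keys hand, x, y, z, yaw
```

arm_command --targets '[{"hand": 1, "yaw": 0.145}, {"hand": 1, "yaw": 0.145}, {"hand": 1}]' --newtons 20

```text
schema error: expected keys hand, x, y, z, yaw
```

Run:
```python
from h import *
s=manip.read_state();c=get_calibration("wrist");im=camera("wrist")
print(np.round(s["eef_pos"],1),np.round(s["eef_rot"],3),s["clock"])
cv2.imwrite("pics/w1.png",im[:,:,::-1])
r=rectify(c,im,(409,-297),80,36,2.5)
cv2.imwrite("pics/w1r.png",np.hstack([cv2.resize(im,(640,400)),r])[:,:640][:,:,::-1]);cv2.imwrite("pics/w1b.png",np.hstack([r,cv2.resize(im[:, 100:540],(400,364))[:,:,:] if 0 else r*0+cv2.resize(im[:,120:520],(400,400))])[:,:,::-1])
```

```text
[ 244.9 -492.2  204.9] [-3.141 -0.     0.462] 0.1
```

View pics/w1b.png

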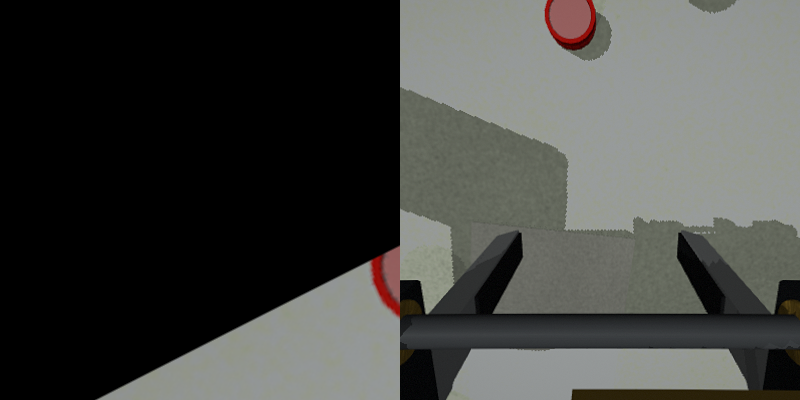

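The arm hasn't moved because every row needs all five keys. The wrist view shows the fingers at the bottom and tool +x pointing up. Repeating with full rows.

arm_command --targets '[{"hand": 1, "x": 0.039, "y": -0.017, "z": 0.01, "yaw": 0}, {"hand": 1, "x": 0.039, "y": -0.017, "z": 0.01, "yaw": 0}, {"hand": 1, "x": 0.039, "y": -0.017, "z": 0.01, "yaw": 0}, {"hand": 1, "x": 0.039, "y": -0.017, "z": 0.01, "yaw": 0}, {"hand": 1, "x": 0.039, "y": -0.017, "z": 0.01, "yaw": 0}, {"hand": 1, "x": 0.039, "y": -0.017, "z": 0.01, "yaw": 0}, {"hand": 1, "x": 0, "y": 0, "z": 0, "yaw": 0.145}, {"hand": 1, "x": 0, "y": 0, "z": 0, "yaw": 0.145}, {"hand": 1, "x": 0, "y": 0, "z": 0, "yaw": 0.145}, {"hand": 1, "x": 0, "y": 0, "z": 0, "yaw": 0.145}]' --newtons 20

```text
clock: 1.15
eef_pos: [409.1, -296.6, 145.2]
eef_rot: [-3.141, 0.0, -0.124]
wrist_force: [-0.3, -0.2, -0.1]
finger_gap: 93.9
finger_force: 0.0
```

arm_command --targets '[{"hand": 1, "x": 0, "y": 0, "z": 0, "yaw": 0.145}, {"hand": 1, "x": 0, "y": 0, "z": 0, "yaw": 0.145}, {"hand": 1, "x": 0, "y": 0, "z": 0, "yaw": 0}]'

```text
clock: 1.45
eef_pos: [409.0, -296.7, 145.3]
eef_rot: [-3.141, 0.0, -0.411]
wrist_force: [-0.8, -0.5, 0.2]
finger_gap: 93.7
finger_force: 0.0
```

```bash
cat >> h.py <<'E'
def shot(name,ctr,z,half=80):
    s=manip.read_state();c=get_calibration("wrist");im=camera("wrist")
    print("t",round(s["clock"],2),"tcp",np.round(s["eef_pos"],1),np.round(s["eef_rot"],3),"gap",round(s["finger_gap"],1))
    r=cv2.resize(rectify(c,im,ctr,half,z,400/(2*half)),(400,400))
    cv2.imwrite(f"pics/{name}.png",np.hstack([r,im[:,120:520]])[:,:,::-1]);np.save(f"pics/{name}.npy",im)
    return s,c,im,r
E
python3 - <<'E'
from h import *
shot("w2",(409,-297),36)
E
```

```text
t 1.45 tcp [ 409.  -296.7  145.3] [-3.141  0.    -0.411] gap 93.7
```

View pics/w2.png

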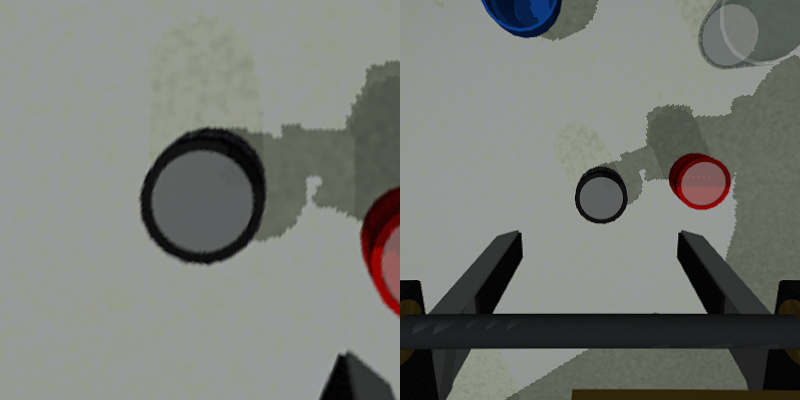

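The black lens is centred at rectified (203,201), which is about (408.4,-298), already under the TCP; the red one is at (400,240). Positive yaw turns the other way in world axes, so the tool is now at -0.41. The lens is round, so I'll just open less (66 mm) to stay clear of the red one. Descending and gripping.

arm_command --targets '[{"hand": 0.4, "x": 0, "y": 0, "z": 0.02, "yaw": 0}, {"hand": 0.4, "x": 0, "y": 0, "z": 0.03, "yaw": 0}, {"hand": 0.4, "x": 0, "y": 0, "z": 0.03, "yaw": 0}, {"hand": 0.4, "x": 0, "y": 0, "z": 0.03, "yaw": 0}, {"hand": 0.4, "x": 0, "y": 0, "z": 0.019, "yaw": 0}, {"hand": 0.4, "x": 0, "y": 0, "z": 0, "yaw": 0}, {"hand": -1, "x": 0, "y": 0, "z": 0, "yaw": 0}, {"hand": -1, "x": 0, "y": 0, "z": 0, "yaw": 0}, {"hand": -1, "x": 0, "y": 0, "z": 0, "yaw": 0}, {"hand": -1, "x": 0, "y": 0, "z": 0, "yaw": 0}]'

```text
clock: 2.5
eef_pos: [409.7, -297.3, 17.7]
eef_rot: [3.141, -0.002, -0.408]
wrist_force: [-0.9, -0.2, 7.4]
finger_gap: 49.5
finger_force: 20.0
```

arm_command --targets '[{"hand": -1, "x": 0, "y": 0, "z": 0, "yaw": 0}, {"hand": -1, "x": 0, "y": 0, "z": 0, "yaw": 0}]'

```text
clock: 2.7
eef_pos: [409.7, -297.3, 17.7]
eef_rot: [3.141, -0.002, -0.408]
wrist_force: [-1.0, 0.0, 7.2]
finger_gap: 49.6
finger_force: 20.0
```

arm_command --targets '[{"hand": -1, "x": 0, "y": 0, "z": -0.048, "yaw": 0}, {"hand": -1, "x": 0.0116, "y": -0.0415, "z": -0.045, "yaw": 0}, {"hand": -1, "x": 0.0116, "y": -0.0415, "z": -0.025, "yaw": 0}, {"hand": -1, "x": 0.0116, "y": -0.0415, "z": -0.025, "yaw": 0}, {"hand": -1, "x": 0.0116, "y": -0.0415, "z": 0, "yaw": 0}, {"hand": -1, "x": 0.0116, "y": -0.0415, "z": 0, "yaw": 0}, {"hand": -1, "x": 0.0116, "y": -0.0415, "z": 0, "yaw": 0}, {"hand": -1, "x": 0.0116, "y": -0.0415, "z": 0, "yaw": 0}, {"hand": -1, "x": 0.0116, "y": -0.0415, "z": 0, "yaw": 0}, {"hand": -1, "x": 0, "y": 0, "z": 0, "yaw": 0}]'

```text
clock: 3.7
eef_pos: [622.4, -31.6, 150.3]
eef_rot: [-3.141, -0.0, -0.404]
wrist_force: [-0.5, 0.1, -2.2]
finger_gap: 49.7
finger_force: 20.0
```

arm_command --targets '[{"hand": -1, "x": 0, "y": 0, "z": 0, "yaw": 0}, {"hand": -1, "x": 0, "y": 0, "z": 0, "yaw": 0}]'

```text
clock: 3.9
eef_pos: [620.2, -36.3, 150.6]
eef_rot: [3.141, 0.0, -0.409]
wrist_force: [-0.2, -0.6, -1.7]
finger_gap: 49.7
finger_force: 20.0
```

Run:
```python
from h import *
shot("w3",(581,20),30,110)
```

```text
t 3.9 tcp [620.2 -36.3 150.6] [ 3.141  0.    -0.409] gap 49.7
```

View pics/w3.png

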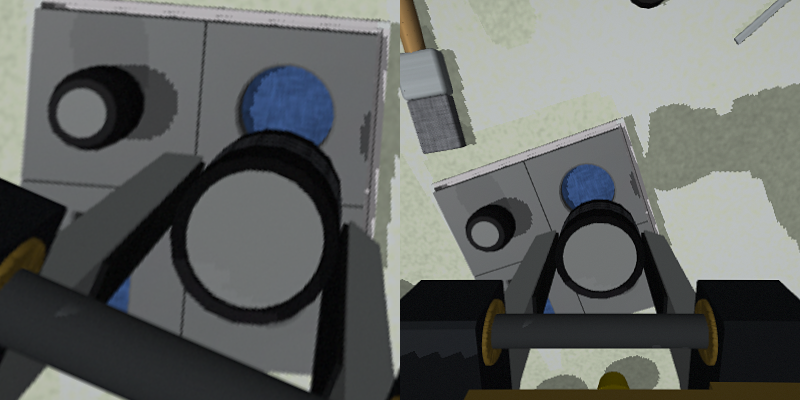

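The nest is the blue circle at rectified (287,112), and the held lens covers its lower part. The arm stopped short because rows were speed-limited. I'll fit the circles numerically, including the lens in hand, so the camera bias cancels.

Run:
```python
from h import *
from scipy.optimize import least_squares
im=np.load("pics/w3.npy");c=get_calibration("wrist");s=manip.read_state();print(s["eef_pos"])
ang=s["eef_rot"][2];tx=np.array([np.cos(ang),np.sin(ang)]);ty=np.array([np.sin(ang),-np.cos(ang)])
S=4
def fitc(pts):
    f=least_squares(lambda p:np.hypot(*(pts-p[:2]).T)-p[2],[*pts.mean(0),25],loss="soft_l1",f_scale=.5);return f.x,np.abs(f.fun).mean()
# nest: top edge of blue at z=30 and z=18
for z in(30,18):
    ctr=np.array([628,-27.]);r=rectify(c,im,ctr,45,z,S)
    m=cv2.inRange(cv2.cvtColor(r,cv2.COLOR_RGB2HSV),(100,70,40),(130,255,255))
    m=cv2.morphologyEx(m,cv2.MORPH_OPEN,np.ones((5,5)))
    k=max(cv2.findContours(m,0,cv2.CHAIN_APPROX_NONE)[0],key=cv2.contourArea)[:,0]
    p=ctr-(k[:,::-1]+.5)/S+45
    q=p[p[:,0]>ctr[0]+3] # far side only
    print("nest z",z,fitc(q))
# lens in hand: grey glass on top
zt=s["eef_pos"][2]-17.7+36
g=rectify(c,im,np.array(s["eef_pos"][:2]),40,zt,S);h=cv2.cvtColor(g,cv2.COLOR_RGB2GRAY)
m=cv2.morphologyEx(cv2.inRange(h,90,200),cv2.MORPH_OPEN,np.ones((7,7)))
n,l,st,ce=cv2.connectedComponentsWithStats(m);i=l[160,160];k=cv2.findContours((l==i).astype(np.uint8),0,cv2.CHAIN_APPROX_NONE)[0];k=max(k,key=cv2.contourArea)[:,0]
p=np.array(s["eef_pos"][:2])-(k[:,::-1]+.5)/S+40
(f,e)=fitc(p);d=f[:2]-s["eef_pos"][:2];print("lens",f,e,"in tool",d@tx,d@ty)
```

```text
[620.20872836 -36.51033778 150.79420925]
nest z 30 (array([629.439839  , -28.01939174,  25.3812849 ]), np.float64(0.13587518934185328))
nest z 18 (array([627.02377756, -26.46280332,  26.40779043]), np.float64(0.14753520822920302))
lens [619.5388608  -36.42418016  19.97851625] 0.0861488794127697 in tool -0.6488413753349263 0.1874848174186786
```

arm_command --targets '[{"hand": -1, "x": 0.0046, "y": -0.0118, "z": 0.02, "yaw": 0}, {"hand": -1, "x": 0, "y": 0, "z": 0.027, "yaw": 0}, {"hand": -1, "x": 0, "y": 0, "z": 0.027, "yaw": 0}, {"hand": -1, "x": 0, "y": 0, "z": 0.026, "yaw": 0}, {"hand": -1, "x": 0, "y": 0, "z": 0, "yaw": 0}, {"hand": -1, "x": 0, "y": 0, "z": 0, "yaw": 0}]'

```text
clock: 4.55
eef_pos: [629.6, -27.3, 51.5]
eef_rot: [-3.142, -0.0, -0.409]
wrist_force: [0.1, -0.1, -1.0]
finger_gap: 49.4
finger_force: 20.0
```

arm_command --targets '[{"hand": -1, "x": 0, "y": 0, "z": 0.003, "yaw": 0}, {"hand": -1, "x": 0, "y": 0, "z": 0.002, "yaw": 0}, {"hand": -1, "x": 0, "y": 0, "z": 0.002, "yaw": 0}, {"hand": -1, "x": 0, "y": 0, "z": 0, "yaw": 0}]'

```text
clock: 4.95
eef_pos: [629.6, -26.5, 43.6]
eef_rot: [3.142, -0.0, -0.408]
wrist_force: [0.9, 0.3, -2.2]
finger_gap: 49.2
finger_force: 20.0
```

The lens underside is at about 26 mm, already inside the pocket with no contact force. Continuing down.

arm_command --targets '[{"hand": -1, "x": 0, "y": 0, "z": 0.003, "yaw": 0}, {"hand": -1, "x": 0, "y": 0, "z": 0.003, "yaw": 0}, {"hand": -1, "x": 0, "y": 0, "z": 0.001, "yaw": 0}, {"hand": -1, "x": 0, "y": 0, "z": 0.001, "yaw": 0}, {"hand": -1, "x": 0, "y": 0, "z": 0, "yaw": 0}]'

```text
clock: 5.45
eef_pos: [629.6, -26.5, 35.8]
eef_rot: [3.142, -0.0, -0.408]
wrist_force: [-2.0, 0.4, 1.4]
finger_gap: 50.0
finger_force: 20.0
```

Seated at 35.8 with light contact. Release, rise and head for the cassette.

arm_command --targets '[{"hand": 0.35, "x": 0, "y": 0, "z": 0, "yaw": 0}, {"hand": 0.35, "x": 0, "y": 0, "z": 0, "yaw": 0}, {"hand": 0.35, "x": 0, "y": 0, "z": 0, "yaw": 0}, {"hand": 0.35, "x": 0, "y": 0, "z": -0.02, "yaw": 0}, {"hand": 0.35, "x": 0, "y": 0, "z": -0.04, "yaw": 0}, {"hand": 0.35, "x": 0, "y": 0, "z": -0.035, "yaw": 0}, {"hand": 0.35, "x": 0, "y": 0, "z": -0.02, "yaw": -0.14}, {"hand": 0.35, "x": 0, "y": 0, "z": 0, "yaw": -0.14}, {"hand": 0.35, "x": 0, "y": 0, "z": 0, "yaw": -0.14}, {"hand": 0.35, "x": 0, "y": 0, "z": 0, "yaw": -0.14}]'

```text
clock: 6.45
eef_pos: [629.7, -26.5, 150.8]
eef_rot: [3.141, -0.0, 0.158]
wrist_force: [-0.2, -0.3, 0.7]
finger_gap: 63.3
finger_force: 0.0
```

arm_command --targets '[{"hand": 0.35, "x": 0, "y": 0, "z": 0, "yaw": -0.14}, {"hand": 0.35, "x": 0, "y": 0, "z": 0, "yaw": -0.14}, {"hand": 0.35, "x": 0, "y": 0, "z": 0, "yaw": -0.14}, {"hand": 0.35, "x": 0, "y": 0, "z": 0, "yaw": 0}]'

```text
clock: 6.85
eef_pos: [629.6, -26.5, 150.6]
eef_rot: [3.141, -0.0, 0.574]
wrist_force: [-0.1, -0.1, -0.3]
finger_gap: 63.7
finger_force: 0.0
```

arm_command --targets '[{"hand": 0.35, "x": 0.0017, "y": -0.0361, "z": 0, "yaw": 0}, {"hand": 0.35, "x": 0.0017, "y": -0.0361, "z": 0, "yaw": 0}, {"hand": 0.35, "x": 0.0017, "y": -0.0361, "z": 0, "yaw": 0}, {"hand": 0.35, "x": 0.0017, "y": -0.0361, "z": 0, "yaw": 0}, {"hand": 0.35, "x": 0.0017, "y": -0.0361, "z": 0, "yaw": 0}, {"hand": 0.35, "x": 0.0017, "y": -0.0361, "z": 0, "yaw": 0}, {"hand": 0.35, "x": 0.0017, "y": -0.0361, "z": 0, "yaw": 0}, {"hand": 0.35, "x": 0.0017, "y": -0.0361, "z": 0, "yaw": 0}, {"hand": 0.35, "x": 0.0017, "y": -0.0361, "z": 0, "yaw": 0}, {"hand": 0.35, "x": 0.0017, "y": -0.0361, "z": 0, "yaw": 0}]'

```text
clock: 7.85
eef_pos: [447.7, 287.4, 150.8]
eef_rot: [3.142, -0.0, 0.567]
wrist_force: [0.2, 0.2, -0.5]
finger_gap: 63.4
finger_force: 0.0
```

arm_command --targets '[{"hand": 0.35, "x": 0.0017, "y": -0.0361, "z": 0, "yaw": 0}, {"hand": 0.35, "x": 0.0017, "y": -0.0361, "z": 0, "yaw": 0}, {"hand": 0.35, "x": 0, "y": 0, "z": 0, "yaw": 0}, {"hand": 0.35, "x": 0, "y": 0, "z": 0, "yaw": 0}]'

```text
clock: 8.25
eef_pos: [412.1, 349.1, 150.6]
eef_rot: [3.141, -0.0, 0.57]
wrist_force: [-0.3, 0.5, -0.7]
finger_gap: 63.2
finger_force: 0.0
```

Run:
```python
from h import *
ctr=np.array([411,349.])
s,c,im,r=shot("w4",ctr,38,60)
S=400/120
m=cv2.inRange(cv2.cvtColor(r,cv2.COLOR_RGB2HSV),(0,0,150),(180,60,255))
m2=cv2.inRange(cv2.cvtColor(r,cv2.COLOR_RGB2HSV),(45,90,70),(85,255,255))
k=max(cv2.findContours(cv2.morphologyEx(m2,cv2.MORPH_CLOSE,np.ones((5,5))),0,1)[0],key=cv2.contourArea)
(u,v),wh,a=cv2.minAreaRect(k);print("rect",u,v,np.array(wh)/S,a,ctr-(np.array([v,u])-200)/S)
```

```text
t 8.25 tcp [412.1 349.1 150.6] [ 3.141 -0.     0.57 ] gap 63.2
rect 179.73626708984375 195.78866577148438 [59.55266876 29.89077072] 55.097503662109375 [412.26340027 355.07911987]
```

View pics/w4.png

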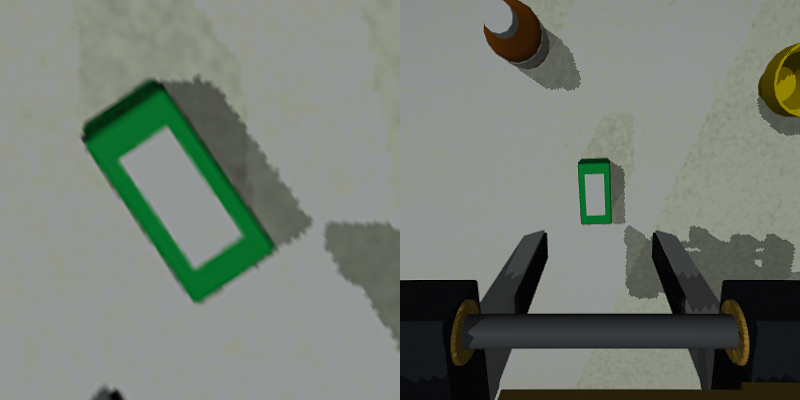

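The cassette is centred at rectified (180,196), with fitted size 59.6 x 29.9 mm, so it is at (412.3,355.1) with its long axis at 0.61 rad. The bottle is well clear. Correct, descend and grip.

arm_command --targets '[{"hand": 0.35, "x": 0.0034, "y": -0.0049, "z": 0.02, "yaw": -0.039}, {"hand": 0.35, "x": 0, "y": 0, "z": 0.03, "yaw": 0}, {"hand": 0.35, "x": 0, "y": 0, "z": 0.03, "yaw": 0}, {"hand": 0.35, "x": 0, "y": 0, "z": 0.03, "yaw": 0}, {"hand": 0.35, "x": 0, "y": 0, "z": 0.0235, "yaw": 0}, {"hand": 0.35, "x": 0, "y": 0, "z": 0, "yaw": 0}, {"hand": -1, "x": 0, "y": 0, "z": 0, "yaw": 0}, {"hand": -1, "x": 0, "y": 0, "z": 0, "yaw": 0}, {"hand": -1, "x": 0, "y": 0, "z": 0, "yaw": 0}, {"hand": -1, "x": 0, "y": 0, "z": 0, "yaw": 0}]'

```text
clock: 9.3
eef_pos: [412.9, 355.0, 18.0]
eef_rot: [-3.142, -0.002, 0.611]
wrist_force: [-0.0, 0.3, -0.1]
finger_gap: 34.4
finger_force: 0.0
```

arm_command --targets '[{"hand": -1, "x": 0, "y": 0, "z": 0, "yaw": 0}, {"hand": -1, "x": 0, "y": 0, "z": 0, "yaw": 0}, {"hand": -1, "x": 0, "y": 0, "z": 0, "yaw": 0}]'

```text
clock: 9.6
eef_pos: [412.8, 354.9, 17.7]
eef_rot: [3.142, -0.001, 0.611]
wrist_force: [-2.5, -0.8, 5.9]
finger_gap: 29.6
finger_force: 20.0
```

arm_command --targets '[{"hand": -1, "x": 0, "y": 0, "z": -0.03, "yaw": 0}, {"hand": -1, "x": 0, "y": 0, "z": -0.04, "yaw": 0}, {"hand": -1, "x": 0, "y": 0, "z": -0.03, "yaw": 0.1378}, {"hand": -1, "x": 0, "y": 0, "z": -0.03, "yaw": 0.1378}, {"hand": -1, "x": 0, "y": 0, "z": 0, "yaw": 0.1378}, {"hand": -1, "x": 0, "y": 0, "z": 0, "yaw": 0.1378}, {"hand": -1, "x": 0, "y": 0, "z": 0, "yaw": 0.1378}, {"hand": -1, "x": 0.0124, "y": 0.0336, "z": 0, "yaw": 0}, {"hand": -1, "x": 0.0124, "y": 0.0336, "z": 0, "yaw": 0}, {"hand": -1, "x": 0.0124, "y": 0.0336, "z": 0, "yaw": 0}]'

```text
clock: 10.6
eef_pos: [441.7, 250.3, 147.0]
eef_rot: [3.141, 0.0, -0.077]
wrist_force: [0.7, -0.8, -0.7]
finger_gap: 30.1
finger_force: 20.0
```

arm_command --targets '[{"hand": -1, "x": 0.0124, "y": 0.0336, "z": 0, "yaw": 0}, {"hand": -1, "x": 0.0124, "y": 0.0336, "z": 0, "yaw": 0}, {"hand": -1, "x": 0.0124, "y": 0.0336, "z": 0, "yaw": 0}, {"hand": -1, "x": 0.0124, "y": 0.0336, "z": 0, "yaw": 0}, {"hand": -1, "x": 0.0124, "y": 0.0336, "z": 0, "yaw": 0}, {"hand": -1, "x": 0, "y": 0, "z": 0, "yaw": 0}, {"hand": -1, "x": 0, "y": 0, "z": 0, "yaw": 0}]'

```text
clock: 11.3
eef_pos: [490.4, 78.7, 147.0]
eef_rot: [-3.141, 0.0, -0.08]
wrist_force: [-0.2, 0.3, -1.5]
finger_gap: 29.6
finger_force: 20.0
```

Run:
```python
from h import *
ctr=np.array([560,45.])
s,c,im,r=shot("w5",ctr,30,80)
S=2.5
m=cv2.inRange(cv2.cvtColor(r,cv2.COLOR_RGB2HSV),(100,70,40),(130,255,255))
for k in cv2.findContours(cv2.morphologyEx(m,cv2.MORPH_OPEN,np.ones((5,5))),0,1)[0]:
    if cv2.contourArea(k)>800:
        (u,v),wh,a=cv2.minAreaRect(k);print("rect",round(u),round(v),np.array(wh)/S,a,ctr-(np.array([v,u])-200)/S, "bbox",cv2.boundingRect(k))
p=s["eef_pos"];zt=p[2]-17.7+38
g=rectify(c,im,p[:2],60,zt,4)
m=cv2.inRange(cv2.cvtColor(g,cv2.COLOR_RGB2HSV),(45,90,70),(85,255,255))
k=max(cv2.findContours(cv2.morphologyEx(m,cv2.MORPH_CLOSE,np.ones((5,5))),0,1)[0],key=cv2.contourArea)
(u,v),wh,a=cv2.minAreaRect(k);print("held",np.array(wh)/4,a,np.array(p[:2])-(np.array([v,u])-240)/4)
```

```text
t 11.3 tcp [490.4  78.7 147. ] [-3.141  0.    -0.08 ] gap 29.6
rect 353 264 [40.4 36.8] 90.0 [534.6 -16.2] bbox (307, 213, 93, 102)
rect 124 245 [32.37182617 61.69927979] 4.677418231964111 [542.0840271   75.36040039] bbox (78, 166, 92, 159)
held [29.45905304 59.1375618 ] 4.5512614250183105 [490.02193633  78.94953624]
```

View pics/w5.png

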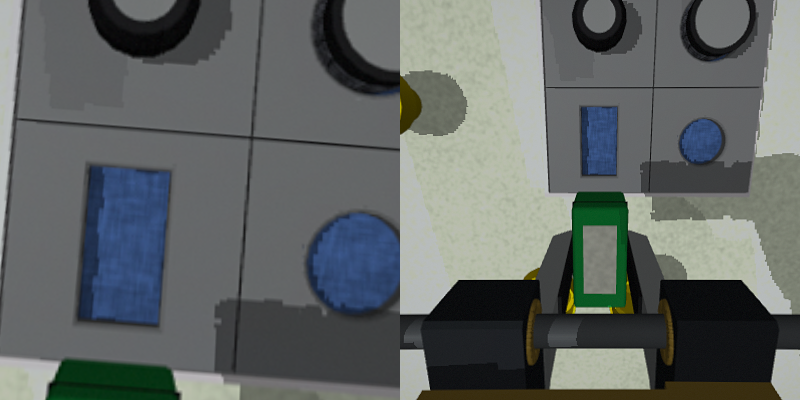

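The cassette nest is at rectified (124,245), about (541.2,75.2), at angle -0.08, and the held cassette is at (490.0,78.9) at the same angle. Lens and eyepiece stand undisturbed at the top of the view. Move over and lower.

arm_command --targets '[{"hand": -1, "x": 0.0257, "y": -0.0002, "z": 0, "yaw": 0}, {"hand": -1, "x": 0.0256, "y": -0.0002, "z": 0.01, "yaw": 0}, {"hand": -1, "x": 0, "y": 0, "z": 0.03, "yaw": 0}, {"hand": -1, "x": 0, "y": 0, "z": 0.03, "yaw": 0}, {"hand": -1, "x": 0, "y": 0, "z": 0.027, "yaw": 0}, {"hand": -1, "x": 0, "y": 0, "z": 0, "yaw": 0}, {"hand": -1, "x": 0, "y": 0, "z": 0, "yaw": 0}]'

```text
clock: 12.05
eef_pos: [541.6, 76.3, 50.7]
eef_rot: [-3.142, 0.0, -0.077]
wrist_force: [0.2, 0.1, 1.6]
finger_gap: 30.2
finger_force: 20.0
```

arm_command --targets '[{"hand": -1, "x": 0, "y": 0, "z": 0.003, "yaw": 0}, {"hand": -1, "x": 0, "y": 0, "z": 0.002, "yaw": 0}, {"hand": -1, "x": 0, "y": 0, "z": 0.002, "yaw": 0}, {"hand": -1, "x": 0, "y": 0, "z": 0, "yaw": 0}]'

```text
clock: 12.45
eef_pos: [541.6, 75.4, 43.2]
eef_rot: [-3.142, -0.0, -0.078]
wrist_force: [0.0, -0.3, -0.7]
finger_gap: 29.6
finger_force: 20.0
```

arm_command --targets '[{"hand": -1, "x": 0, "y": 0, "z": 0.003, "yaw": 0}, {"hand": -1, "x": 0, "y": 0, "z": 0.003, "yaw": 0}, {"hand": -1, "x": 0, "y": 0, "z": 0.001, "yaw": 0}, {"hand": -1, "x": 0, "y": 0, "z": 0.001, "yaw": 0}, {"hand": -1, "x": 0, "y": 0, "z": 0, "yaw": 0}]'

```text
clock: 12.95
eef_pos: [542.2, 75.4, 35.7]
eef_rot: [-3.141, -0.001, -0.078]
wrist_force: [1.4, -0.8, 4.0]
finger_gap: 30.3
finger_force: 20.0
```

Seated. Release, rise, check the tray and carry on towards the yellow cup.

arm_command --targets '[{"hand": 0, "x": 0, "y": 0, "z": 0, "yaw": 0}, {"hand": 0, "x": 0, "y": 0, "z": 0, "yaw": 0}, {"hand": 0, "x": 0, "y": 0, "z": 0, "yaw": 0}, {"hand": 0, "x": 0, "y": 0, "z": -0.02, "yaw": 0}, {"hand": 0, "x": 0, "y": 0, "z": -0.04, "yaw": 0}, {"hand": 0.6, "x": 0, "y": 0, "z": -0.04, "yaw": 0}, {"hand": 0.6, "x": 0, "y": 0, "z": -0.035, "yaw": 0}, {"hand": 0.6, "x": 0, "y": 0, "z": 0, "yaw": 0}]'

```text
clock: 13.75
eef_pos: [543.4, 75.6, 174.8]
eef_rot: [-3.14, -0.008, -0.078]
wrist_force: [0.4, 0.0, 0.6]
finger_gap: 67.6
finger_force: 0.0
```

Run:
```python
from h import *
ctr=np.array([560,30.])
s,c,im,r=shot("w6",ctr,30,100)
np.savez("pics/w6c.npz",T=c["cam_to_world"])
for z in(30,18):
  r=rectify(c,im,(533,-22),40,z,4);m=cv2.inRange(cv2.cvtColor(r,cv2.COLOR_RGB2HSV),(100,70,40),(130,255,255))
  k=max(cv2.findContours(cv2.morphologyEx(m,cv2.MORPH_OPEN,np.ones((5,5))),0,1)[0],key=cv2.contourArea)
  (u,v),a,_=cv2.fitEllipse(k);print(z,"nest",533-(v-160)/4,-22-(u-160)/4,np.array(a)/4)
```

```text
t 13.75 tcp [543.4  75.6 174.8] [-3.14  -0.008 -0.078] gap 67.6
30 nest 535.5032234191895 -17.4501953125 [38.10683823 40.83236694]
18 nest 532.4838676452637 -20.677669525146484 [39.50596237 42.35467529]
```

arm_command --targets '[{"hand": 0.6, "x": 0.0056, "y": -0.0309, "z": -0.003, "yaw": 0}, {"hand": 0.6, "x": 0.0056, "y": -0.0309, "z": -0.003, "yaw": 0}, {"hand": 0.6, "x": 0.0056, "y": -0.0309, "z": -0.003, "yaw": 0}, {"hand": 0.6, "x": 0.0056, "y": -0.0309, "z": -0.003, "yaw": 0}, {"hand": 0.6, "x": 0.0056, "y": -0.0309, "z": -0.003, "yaw": 0}, {"hand": 0.6, "x": 0.0056, "y": -0.0309, "z": 0, "yaw": 0}, {"hand": 0.6, "x": 0, "y": 0, "z": 0, "yaw": 0}, {"hand": 0.6, "x": 0, "y": 0, "z": 0, "yaw": 0}]'

```text
clock: 14.6
eef_pos: [589.0, 257.7, 183.2]
eef_rot: [3.14, 0.002, -0.077]
wrist_force: [-0.0, -0.7, 0.1]
finger_gap: 75.4
finger_force: 0.0
```

Run:
```python
from h import *
ctr=np.array([589,257.])
s,c,im,r=shot("w7",ctr,55,60)
m=cv2.inRange(cv2.cvtColor(r,cv2.COLOR_RGB2HSV),(18,100,50),(38,255,255))
k=max(cv2.findContours(cv2.morphologyEx(m,cv2.MORPH_CLOSE,np.ones((7,7))),0,1)[0],key=cv2.contourArea)
(u,v),a,_=cv2.fitEllipse(k);S=400/120;print("cup",u,v,np.array(a)/S,ctr-(np.array([v,u])-200)/S)
a=cv2.imread("pics/w6.png")[:,:400];b=cv2.imread("pics/w7.png")[:,:400];cv2.imwrite("pics/w67.png",np.hstack([a,b]))
```

```text
t 14.6 tcp [589.  257.7 183.2] [ 3.14e+00  2.00e-03 -7.70e-02] gap 75.4
cup 184.80210876464844 190.67550659179688 [59.26982117 61.68954163] [591.79734802 261.55936737]
```

View pics/w67.png

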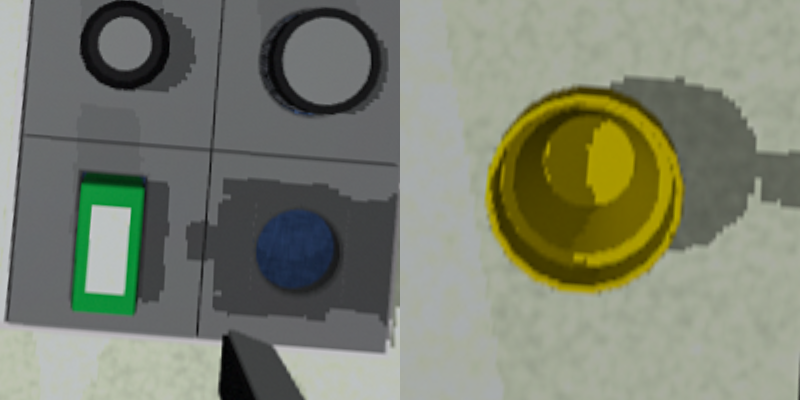

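The cassette and lens sit flat in their pockets. From the seated positions and 95 mm spacing the cup nest is at (534.3,-19.1), which agrees with the image. The yellow cup's rim is at panel (185,192), so (591.0,261.5). Grasp it by the rim band.

arm_command --targets '[{"hand": 0.6, "x": 0.0017, "y": -0.0039, "z": 0.022, "yaw": 0}, {"hand": 0.6, "x": 0, "y": 0, "z": 0.035, "yaw": 0}, {"hand": 0.6, "x": 0, "y": 0, "z": 0.035, "yaw": 0}, {"hand": 0.6, "x": 0, "y": 0, "z": 0.035, "yaw": 0}, {"hand": 0.6, "x": 0, "y": 0, "z": 0.025, "yaw": 0}, {"hand": 0.6, "x": 0, "y": 0, "z": 0, "yaw": 0}, {"hand": 0.6, "x": 0, "y": 0, "z": 0, "yaw": 0}, {"hand": -1, "x": 0, "y": 0, "z": 0, "yaw": 0}, {"hand": -1, "x": 0, "y": 0, "z": 0, "yaw": 0}, {"hand": -1, "x": 0, "y": 0, "z": 0, "yaw": 0}]'

```text
clock: 15.65
eef_pos: [592.3, 261.5, 34.6]
eef_rot: [-3.141, -0.002, -0.078]
wrist_force: [-1.2, -0.4, 7.7]
finger_gap: 60.2
finger_force: 20.0
```

arm_command --targets '[{"hand": -1, "x": 0, "y": 0, "z": 0, "yaw": 0}, {"hand": -1, "x": 0, "y": 0, "z": 0, "yaw": 0}, {"hand": -1, "x": 0, "y": 0, "z": 0, "yaw": 0}]'

```text
clock: 15.95
eef_pos: [592.3, 261.5, 34.6]
eef_rot: [-3.141, -0.002, -0.078]
wrist_force: [-0.7, -1.0, 7.3]
finger_gap: 60.0
finger_force: 20.0
```

arm_command --targets '[{"hand": -1, "x": 0, "y": 0, "z": -0.03, "yaw": 0}, {"hand": -1, "x": 0, "y": 0, "z": -0.045, "yaw": 0}, {"hand": -1, "x": -0.0036, "y": 0.0284, "z": -0.045, "yaw": 0}, {"hand": -1, "x": -0.0036, "y": 0.0284, "z": 0, "yaw": 0}, {"hand": -1, "x": -0.0036, "y": 0.0284, "z": 0, "yaw": 0}, {"hand": -1, "x": -0.0036, "y": 0.0284, "z": 0, "yaw": 0}, {"hand": -1, "x": -0.0036, "y": 0.0284, "z": 0, "yaw": 0}, {"hand": -1, "x": -0.0036, "y": 0.0284, "z": 0, "yaw": 0}, {"hand": -1, "x": -0.0036, "y": 0.0284, "z": 0, "yaw": 0}, {"hand": -1, "x": -0.0036, "y": 0.0284, "z": 0, "yaw": 0}]'

```text
clock: 16.95
eef_pos: [545.1, 37.9, 150.7]
eef_rot: [-3.142, -0.001, -0.078]
wrist_force: [0.4, 0.7, -1.0]
finger_gap: 59.8
finger_force: 20.0
```

arm_command --targets '[{"hand": -1, "x": -0.0036, "y": 0.0284, "z": 0, "yaw": 0}, {"hand": -1, "x": -0.0036, "y": 0.0284, "z": 0, "yaw": 0}, {"hand": -1, "x": 0, "y": 0, "z": 0, "yaw": 0}, {"hand": -1, "x": 0, "y": 0, "z": 0, "yaw": 0}]'

```text
clock: 17.35
eef_pos: [533.9, -17.3, 150.6]
eef_rot: [-3.141, -0.001, -0.079]
wrist_force: [-0.3, -0.4, -1.5]
finger_gap: 59.8
finger_force: 20.0
```

Run:
```python
from h import *
s=manip.read_state();p=s["eef_pos"];ctr=np.array(p[:2])
s,c,im,r=shot("w8",ctr,p[2]-34.6+55,50)
m=cv2.inRange(cv2.cvtColor(r,cv2.COLOR_RGB2HSV),(18,100,30),(38,255,255))
k=max(cv2.findContours(cv2.morphologyEx(m,cv2.MORPH_CLOSE,np.ones((7,7))),0,1)[0],key=cv2.contourArea)
(u,v),a,_=cv2.fitEllipse(k);S=4;print("cup",u,v,np.array(a)/S,-(np.array([v,u])-200)/S, "bbox",cv2.boundingRect(k))
```

```text
t 17.35 tcp [533.9 -17.3 150.6] [-3.141e+00 -1.000e-03 -7.900e-02] gap 59.8
cup 199.34619140625 196.72691345214844 [58.91662598 64.5178833 ] [0.81827164 0.16345215] bbox (79, 66, 240, 259)
```

View pics/w8.png

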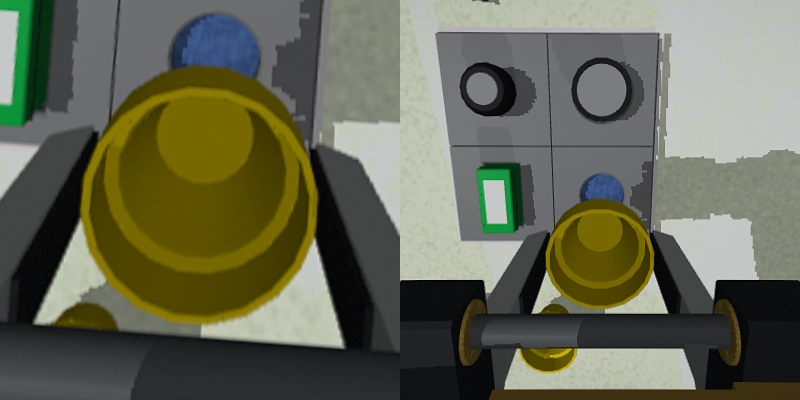

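The cup is held upright; its rim circle is centred at rectified (199,205), so 1.2 mm behind the TCP. Align and lower.

arm_command --targets '[{"hand": -1, "x": 0.0017, "y": 0.0019, "z": 0.015, "yaw": 0}, {"hand": -1, "x": 0, "y": 0, "z": 0.03, "yaw": 0}, {"hand": -1, "x": 0, "y": 0, "z": 0.025, "yaw": 0}, {"hand": -1, "x": 0, "y": 0, "z": 0.012, "yaw": 0}, {"hand": -1, "x": 0, "y": 0, "z": 0, "yaw": 0}, {"hand": -1, "x": 0, "y": 0, "z": 0, "yaw": 0}, {"hand": -1, "x": 0, "y": 0, "z": 0.003, "yaw": 0}, {"hand": -1, "x": 0, "y": 0, "z": 0.003, "yaw": 0}, {"hand": -1, "x": 0, "y": 0, "z": 0.002, "yaw": 0}, {"hand": -1, "x": 0, "y": 0, "z": 0, "yaw": 0}]'

```text
clock: 18.4
eef_pos: [535.4, -19.2, 60.2]
eef_rot: [3.142, 0.0, -0.078]
wrist_force: [-0.3, -1.0, -0.2]
finger_gap: 59.8
finger_force: 20.0
```

arm_command --targets '[{"hand": -1, "x": 0, "y": 0, "z": 0.003, "yaw": 0}, {"hand": -1, "x": 0, "y": 0, "z": 0.002, "yaw": 0}, {"hand": -1, "x": 0, "y": 0, "z": 0.001, "yaw": 0}, {"hand": -1, "x": 0, "y": 0, "z": 0, "yaw": 0}]'

```text
clock: 18.8
eef_pos: [535.3, -19.2, 54.1]
eef_rot: [-3.142, 0.0, -0.078]
wrist_force: [-0.2, -0.7, -0.6]
finger_gap: 60.4
finger_force: 20.0
```

arm_command --targets '[{"hand": -1, "x": 0, "y": 0, "z": 0.001, "yaw": 0}, {"hand": -1, "x": 0, "y": 0, "z": 0.001, "yaw": 0}, {"hand": -1, "x": 0, "y": 0, "z": 0, "yaw": 0}]'

```text
clock: 19.1
eef_pos: [535.6, -19.2, 52.6]
eef_rot: [3.142, -0.001, -0.078]
wrist_force: [-0.8, 0.3, 3.0]
finger_gap: 59.6
finger_force: 20.0
```

Seated. Release, rise, and go to the blue cup, measuring the seated yellow rim on the way.

arm_command --targets '[{"hand": 0.6, "x": 0, "y": 0, "z": 0, "yaw": 0}, {"hand": 0.6, "x": 0, "y": 0, "z": 0, "yaw": 0}, {"hand": 0.6, "x": 0, "y": 0, "z": 0, "yaw": 0}, {"hand": 0.6, "x": 0, "y": 0, "z": -0.02, "yaw": 0}, {"hand": 0.6, "x": 0, "y": 0, "z": -0.04, "yaw": 0}, {"hand": 0.6, "x": 0, "y": 0, "z": -0.04, "yaw": 0}, {"hand": 0.6, "x": 0, "y": 0, "z": -0.03, "yaw": 0}, {"hand": 0.6, "x": 0, "y": 0, "z": 0, "yaw": 0}, {"hand": 0.6, "x": 0, "y": 0, "z": 0, "yaw": 0}]'

```text
clock: 20.0
eef_pos: [535.4, -19.2, 182.2]
eef_rot: [3.142, -0.001, -0.078]
wrist_force: [-0.0, -0.3, -1.3]
finger_gap: 75.1
finger_force: 0.0
```

```bash
cat > rim.py <<'E'
from h import *
def rim(name,ctr,z,lo,hi,half=50):
    s,c,im,r=shot(name,ctr,z,half);S=200/half
    m=cv2.inRange(cv2.cvtColor(r,cv2.COLOR_RGB2HSV),lo,hi)
    k=max(cv2.findContours(cv2.morphologyEx(m,cv2.MORPH_CLOSE,np.ones((7,7))),0,1)[0],key=cv2.contourArea)
    (u,v),a,_=cv2.fitEllipse(k);b=np.array(cv2.boundingRect(k))
    print("ellipse",np.array(a)/S,ctr-(np.array([v,u])-200)/S,"bbox x-range",ctr[0]-(b[1]+b[3]-200)/S,ctr[0]-(b[1]-200)/S,"y-range",ctr[1]-(b[0]+b[2]-200)/S,ctr[1]-(b[0]-200)/S)
E
python3 - <<'E'
from rim import *
rim("w9",np.array([534.3,-19]),73,(18,100,30),(38,255,255))
E
```

```text
t 20.0 tcp [535.4 -19.2 182.2] [ 3.142e+00 -1.000e-03 -7.800e-02] gap 75.1
ellipse [59.43113708 62.66365814] [535.11638336 -19.0766449 ] bbox x-range 503.54999999999995 566.55 y-range -49.25 11.0
```

arm_command --targets '[{"hand": 0.6, "x": 0.007, "y": 0.0282, "z": 0, "yaw": 0}, {"hand": 0.6, "x": 0.007, "y": 0.0282, "z": 0, "yaw": 0}, {"hand": 0.6, "x": 0.007, "y": 0.0282, "z": 0, "yaw": 0}, {"hand": 0.6, "x": 0.007, "y": 0.0282, "z": 0, "yaw": 0}, {"hand": 0.6, "x": 0.007, "y": 0.0282, "z": 0, "yaw": 0}, {"hand": 0.6, "x": 0.007, "y": 0.0282, "z": 0, "yaw": 0}, {"hand": 0.6, "x": 0.007, "y": 0.0282, "z": 0, "yaw": 0}, {"hand": 0.6, "x": 0.007, "y": 0.0282, "z": 0, "yaw": 0}, {"hand": 0.6, "x": 0.007, "y": 0.0282, "z": 0, "yaw": 0}, {"hand": 0.6, "x": 0.007, "y": 0.0282, "z": 0, "yaw": 0}]'

```text
clock: 21.05
eef_pos: [582.8, -306.8, 180.2]
eef_rot: [-3.14, 0.003, -0.078]
wrist_force: [-0.3, 0.4, 0.5]
finger_gap: 75.0
finger_force: 0.0
```

arm_command --targets '[{"hand": 0.6, "x": 0, "y": 0, "z": 0, "yaw": 0}, {"hand": 0.6, "x": 0, "y": 0, "z": 0, "yaw": 0}]'

```text
clock: 21.25
eef_pos: [582.6, -305.7, 180.3]
eef_rot: [-3.14, 0.003, -0.079]
wrist_force: [-0.0, -0.0, -0.1]
finger_gap: 75.5
finger_force: 0.0
```

Run:
```python
from rim import *
rim("w10",np.array([583.,-306]),55,(105,100,30),(130,255,255))
```

```text
t 21.25 tcp [ 582.6 -305.7  180.3] [-3.14e+00  3.00e-03 -7.90e-02] gap 75.5
ellipse [58.92646408 61.16598129] [ 586.65885544 -308.1043663 ] bbox x-range 556.0 617.5 y-range -338.0 -278.5
```

Yellow rim measured at (533.6,-19.1), as intended. The blue cup's rim is at (586.2,-308.2). Grasp it.

arm_command --targets '[{"hand": 0.6, "x": 0.0038, "y": 0.0022, "z": 0.02, "yaw": 0}, {"hand": 0.6, "x": 0, "y": 0, "z": 0.03, "yaw": 0}, {"hand": 0.6, "x": 0, "y": 0, "z": 0.03, "yaw": 0}, {"hand": 0.6, "x": 0, "y": 0, "z": 0.03, "yaw": 0}, {"hand": 0.6, "x": 0, "y": 0, "z": 0.02, "yaw": 0}, {"hand": 0.6, "x": 0, "y": 0, "z": 0.015, "yaw": 0}, {"hand": 0.6, "x": 0, "y": 0, "z": 0, "yaw": 0}, {"hand": -1, "x": 0, "y": 0, "z": 0, "yaw": 0}, {"hand": -1, "x": 0, "y": 0, "z": 0, "yaw": 0}, {"hand": -1, "x": 0, "y": 0, "z": 0, "yaw": 0}]'

```text
clock: 22.3
eef_pos: [587.4, -308.5, 38.6]
eef_rot: [3.141, -0.002, -0.078]
wrist_force: [0.1, 0.2, 3.3]
finger_gap: 58.9
finger_force: 19.9
```

arm_command --targets '[{"hand": -1, "x": 0, "y": 0, "z": 0, "yaw": 0}, {"hand": -1, "x": 0, "y": 0, "z": 0, "yaw": 0}, {"hand": -1, "x": 0, "y": 0, "z": 0, "yaw": 0}]'

```text
clock: 22.6
eef_pos: [587.4, -308.6, 38.6]
eef_rot: [3.141, -0.002, -0.078]
wrist_force: [-0.9, 1.2, 7.1]
finger_gap: 58.9
finger_force: 19.8
```

arm_command --targets '[{"hand": -1, "x": 0, "y": 0, "z": -0.03, "yaw": 0}, {"hand": -1, "x": 0, "y": 0, "z": -0.045, "yaw": 0}, {"hand": -1, "x": -0.0075, "y": -0.0285, "z": -0.045, "yaw": 0}, {"hand": -1, "x": -0.0075, "y": -0.0285, "z": 0, "yaw": 0}, {"hand": -1, "x": -0.0075, "y": -0.0285, "z": 0, "yaw": 0}, {"hand": -1, "x": -0.0075, "y": -0.0285, "z": 0, "yaw": 0}, {"hand": -1, "x": -0.0075, "y": -0.0285, "z": 0, "yaw": 0}, {"hand": -1, "x": -0.0075, "y": -0.0285, "z": 0, "yaw": 0}, {"hand": -1, "x": -0.0075, "y": -0.0285, "z": 0, "yaw": 0}, {"hand": -1, "x": -0.0075, "y": -0.0285, "z": 0, "yaw": 0}]'

```text
clock: 23.6
eef_pos: [544.8, -77.3, 154.4]
eef_rot: [3.142, -0.0, -0.078]
wrist_force: [-0.2, -0.5, -1.0]
finger_gap: 58.8
finger_force: 19.9
```

arm_command --targets '[{"hand": -1, "x": -0.0075, "y": -0.0285, "z": 0, "yaw": 0}, {"hand": -1, "x": -0.0075, "y": -0.0285, "z": 0, "yaw": 0}, {"hand": -1, "x": 0, "y": 0, "z": 0, "yaw": 0}, {"hand": -1, "x": 0, "y": 0, "z": 0, "yaw": 0}]'

```text
clock: 24.0
eef_pos: [534.7, -20.3, 154.4]
eef_rot: [3.141, -0.001, -0.077]
wrist_force: [-0.4, -0.7, -0.7]
finger_gap: 58.8
finger_force: 19.9
```

Run:
```python
from rim import *
p=manip.read_state()["eef_pos"]
rim("w11",np.array(p[:2]),p[2]-38.6+55,(105,100,20),(130,255,255))
```

```text
t 24.0 tcp [534.7 -20.3 154.4] [ 3.141e+00 -1.000e-03 -7.700e-02] gap 58.8
ellipse [58.98407364 63.94721603] [535.33354208 -20.06707836] bbox x-range 503.49310323378734 567.7431032337873 y-range -50.04501033710294 9.95498966289706
```

View pics/w11.png

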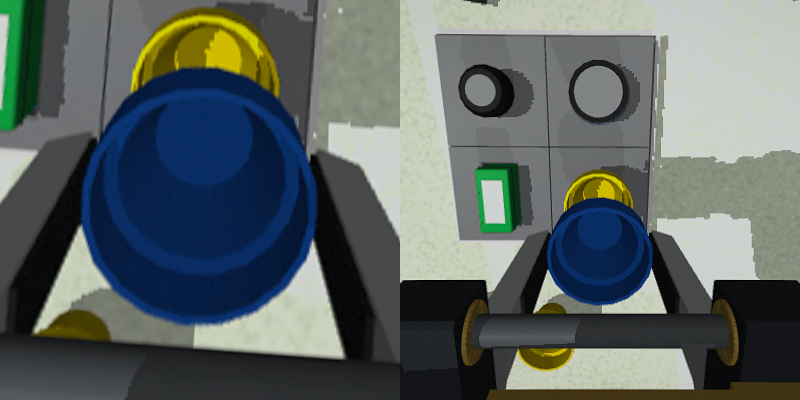

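Blue is held upright with the same in-hand offset as the yellow one had, so TCP (535.6,-19.2) aligns them. The yellow cup is visible below, and the tray is otherwise in order. Lower to nest.

arm_command --targets '[{"hand": -1, "x": 0.0008, "y": -0.0012, "z": 0.015, "yaw": 0}, {"hand": -1, "x": 0, "y": 0, "z": 0.02, "yaw": 0}, {"hand": -1, "x": 0, "y": 0, "z": 0, "yaw": 0}, {"hand": -1, "x": 0, "y": 0, "z": 0.01, "yaw": 0}, {"hand": -1, "x": 0, "y": 0, "z": 0.01, "yaw": 0}, {"hand": -1, "x": 0, "y": 0, "z": 0.008, "yaw": 0}, {"hand": -1, "x": 0, "y": 0, "z": 0.004, "yaw": 0}, {"hand": -1, "x": 0, "y": 0, "z": 0, "yaw": 0}]'

```text
clock: 24.85
eef_pos: [535.4, -19.2, 86.6]
eef_rot: [-3.142, 0.001, -0.078]
wrist_force: [-0.4, -0.3, -0.3]
finger_gap: 58.5
finger_force: 19.9
```

arm_command --targets '[{"hand": -1, "x": 0, "y": 0, "z": 0.003, "yaw": 0}, {"hand": -1, "x": 0, "y": 0, "z": 0.002, "yaw": 0}, {"hand": -1, "x": 0, "y": 0, "z": 0, "yaw": 0}]'

```text
clock: 25.15
eef_pos: [535.5, -19.2, 82.0]
eef_rot: [-3.142, 0.0, -0.078]
wrist_force: [0.1, -0.2, -0.2]
finger_gap: 59.3
finger_force: 19.9
```

arm_command --targets '[{"hand": -1, "x": 0, "y": 0, "z": 0.0015, "yaw": 0}, {"hand": -1, "x": 0, "y": 0, "z": 0.001, "yaw": 0}, {"hand": -1, "x": 0, "y": 0, "z": 0.001, "yaw": 0}, {"hand": -1, "x": 0, "y": 0, "z": 0, "yaw": 0}, {"hand": -1, "x": 0, "y": 0, "z": 0, "yaw": 0}]'

```text
clock: 25.65
eef_pos: [535.6, -19.2, 78.7]
eef_rot: [3.142, -0.0, -0.078]
wrist_force: [0.3, -0.7, 1.0]
finger_gap: 58.7
finger_force: 19.9
```

arm_command --targets '[{"hand": -1, "x": 0, "y": 0, "z": 0.0005, "yaw": 0}, {"hand": -1, "x": 0, "y": 0, "z": 0, "yaw": 0}, {"hand": 0.6, "x": 0, "y": 0, "z": 0, "yaw": 0}, {"hand": 0.6, "x": 0, "y": 0, "z": 0, "yaw": 0}, {"hand": 0.6, "x": 0, "y": 0, "z": 0, "yaw": 0}, {"hand": 0.6, "x": 0, "y": 0, "z": -0.02, "yaw": 0}, {"hand": 0.6, "x": 0, "y": 0, "z": -0.04, "yaw": 0}, {"hand": 0.6, "x": 0, "y": 0, "z": -0.04, "yaw": 0}, {"hand": 0.6, "x": 0, "y": 0, "z": -0.02, "yaw": 0}, {"hand": 0.6, "x": 0, "y": 0, "z": 0, "yaw": 0}]'

```text
clock: 26.65
eef_pos: [536.6, -19.3, 201.0]
eef_rot: [3.141, -0.005, -0.078]
wrist_force: [1.2, 0.3, -0.6]
finger_gap: 75.6
finger_force: 0.0
```

Run:
```python
from rim import *
rim("w12",np.array([534.3,-19]),95,(105,100,20),(130,255,255))
a=camera("scene")[160:260,230:430]
cv2.imwrite("pics/end.png",np.hstack([cv2.resize(a,(800,400),interpolation=cv2.INTER_CUBIC)])[:,:,::-1])
```

```text
t 26.65 tcp [536.6 -19.3 201. ] [ 3.141 -0.005 -0.078] gap 75.6
ellipse [59.37410355 61.68029022] [535.08834534 -18.95504761] bbox x-range 504.29999999999995 566.3 y-range -49.0 10.75
```

View pics/end.png

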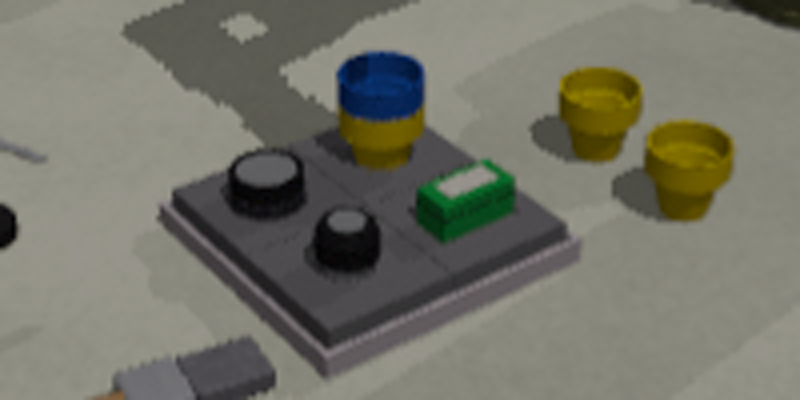

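The blue cup is nested level on the yellow one at (381,110). The lens (267,180), cassette (465,200) and eyepiece (347,238) are seated, and the other yellow cups are untouched. Handing in.

```bash
python3 -c "
from cell import manip
print(manip.sign_off())"
```

```text
the job is handed in; nothing more can be done
None
```

The lens, cassette and yellow cup are seated in their pockets with the blue cup nested upright in the yellow one; I handed the job in at about 27 s, and nothing else was moved.

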